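Push an offcut under the sprung flap of the bench chute

ROBOT

A 6-joint arm with a two-finger parallel gripper is mounted at the origin on the work surface. World frame = base frame: x ahead of the robot, y to its left, z up, the work surface at z = 0. Lengths are in m, angles in rad, forces in N, time in s.
With the tool pointing down it reaches from about 0.3 to 0.75 m from the base axis. Payload 8.5 kg.
Tool frame: the origin (TCP) lies midway between the tips of the shut fingers; the grasp point (between the pads) lies 19 mm behind it (grip_point_offset is the distance from the TCP to the grasp point, in m); z points along the fingers, y is the line along which they close (so a half turn about z gives the same grasp; the last joint's range is limited). The gripper opens to 88 mm and grips with 3 to 60 N. Pads are 18 mm wide; open, the fingers measure 123 mm over their backs; the gripper's body (75 mm by 187 mm) begins 45 mm behind the grasp point.
Start: joints at [1.064, 0.381, 1.297, -0, 1.464, -0.215], TCP at [0.158, 0.527, 0.239] pointing down, gripper open.
Joint ranges: [-3.11, 3.11], [-0.89, 2.33], [0.22, 2.48], [-1.42, 4.56], [0.17, 2.85], [-2.88, 2.88]. Speed limits (rad/s): [2.39, 2.39, 3.14, 3.14, 3.14, 3.14].

INTERFACE

Orientations are given as a 3x3 rotation matrix whose columns are the frame's x, y, z axes.
In Python, from bench import * gives the robot as it stands.
- The arm moves only by the tool apply_moves, never from a script. Its argument "plan" is a list of rows, each a list of 4 numbers: the shift along the tool's x, y, z in m, then the turn about the tool's z in degrees. In form: [[dx, dy, dz, twist], ...]. A call has 1 to 5 rows; each row is the pose to reach, as a shift and turn from the pose commanded when the call began, along the tool's axes at that moment; what a row does not reach only later rows make up. A row lasts 1/12 s, in which the tool goes at most 41.7 mm and 7.16 degrees, less where a joint would pass 70% of its speed; a pose out of reach is approached as far as the arm can. A call with a gripper value outside its range is refused whole. "jaw" is the opening in per cent of the stroke, from 0 (shut) to 100 (fully open), set as the call begins (left out, the last holds). The fingers move at their own pace and stop on an object; "squeeze" is the grip in N (left out, the last holds). Time passes only in rows, so rows that repeat a pose let the fingers close. It gives the time, the measured TCP pose, the force, the opening and the grip force at its end, in the units of the state.
- read_state(): the state, without advancing time (a new reading comes with each control period).
- get_image(name): name is "side" or "top"; returns the picture (384x512x3 uint8, red, green, blue); there is no depth.
- get_calibration(name): a dict with "intrinsics" (3x3 intrinsics, pixels), "R" (3x3) and "t" (3): a world point X has camera coordinates R X + t. Camera axes: x right, y down, z forward; pixel columns grow to the right and rows downward; lengths in m; the calibration is good to about 2 mm. A picture is of the moment at which its call begins. get_calibration takes no time and is no camera call.
- job_done(): hands the job in; it is judged then, once.
The state is a dict: "clock": time; "joint_pos": joint angles; "qd": joint speeds; "effort": joint torques, N m; "position": TCP position; "tcp_rot": TCP orientation; "force": force on the tool from outside, world axes, zero at the start; "ft_torque": the same for the moment, N m; "finger_gap": finger opening in m; "grasp_force": force on a finger pad.
Only numpy, scipy, OpenCV 4.12 (cv2) and the standard library are available. Lean on these libraries where they do the work, as an engineer would, in place of code of your own. Each camera call takes 0.05 s, during which the arm holds its last target. There are 200 camera calls.

TASK

Press the yellow paddle down with one fingertip so the sprung flap of the offcut chute stands open, and while you hold it there push the pale offcut with the blue band along its lane with the other fingertip, under the flap, until it drops into the chute's box. Then let the flap spring shut and move clear; do not pinch, pick up or lift anything, and leave the other things on the bench where they are.

Things in the scene. Friction and masses are not known exactly. Their poses are not given: they have to be found in the camera images.
- chute: Offcut chute, a grey steel box with a level lane in front, fixed. Origin on the bench (z=0) below the flap's lip; x along the lane, the pushing direction, y left, z up. Lane floor 100 mm above the bench, x -180 to -15 mm, 40 mm wide between rails 20 mm high. Box: inside x -15 to 130 mm, 52 mm wide, 96 mm deep; from x = 0 its walls stand 134 mm above the bench. The lane's middle line is y = 0.
- flap (a joint): Flap angle, rad: 0 shut (spring), 1.0 stop. A seesaw on a hinge tube along x beside the lane: left a yellow paddle, right a clear yellow-edged cover with a lip. Pressing the paddle (2 N at first, 4 N when open) raises the lip; from about 0.5 the offcut passes below it. Pushing the offcut at the lip does not open it. Released, it springs shut. A fingertip may slide along the held paddle.
- hinge (a point): Point on the axis of the flap's hinge tube (10 mm thick), above chute x = 0: chute y = +30 mm, 138 mm above the bench. The tube runs along the chute's x from -175 to +130 mm.
- paddle (a point): Top of the flat yellow paddle, mid-length, 42 mm left of the tube axis (72 mm left of the lane's middle). Paddle: chute x -170 to -20 mm, 5 to 60 mm left of the tube, 4 mm thick, level with its top 140 mm above the bench when shut; it turns with the flap. A fingertip with its lane-side edge 33 mm left of the tube and its tip 10 mm above lane-floor height holds the flap at about 0.7 rad.
- lip (a point): Middle of the lower edge of the yellow lip when shut: chute x = 0 to 4 mm (4 mm thick), 12 mm above the lane floor, over the right half of the lane. It bars the lane while the flap is shut and rises with it. The clear cover lies behind it, chute x 0 to 130 mm, 60 mm to the right of the tube.
- drop_edge (a point): Middle of the lane floor's end edge, where the open box begins (chute x = -15 mm, 100 mm above the bench). An offcut whose middle is pushed past this edge, its nose under the raised lip, tips over it and falls into the box.
- offcut: The pale wooden offcut with a blue band near its far end, 80 x 32 x 24 mm (x, y, z), about 45 g, loose, lying lengthwise in the lane, its x axis roughly along the lane. Origin: centre of its underside; its near end, to be pushed, is 40 mm behind the origin.
- walnut: Bystander: dark walnut offcut 70 x 40 x 30 mm on the bench, right of the chute. Origin: centre of its underside.
- cork: Bystander: cork sanding block 100 x 60 x 36 mm, on the bench left of the chute's box. Origin: centre of its underside.
- jar: Bystander: glue jar, 64 mm across, 85 mm high, on the bench left of the lane. Origin: centre of its underside.
- push_orange: Bystander: orange push block with a handle, 160 x 85 x 79 mm, to one side of the bench. Origin: centre of its underside.
- push_yellow: Bystander: yellow push block with a red handle, 160 x 85 x 79 mm, to one side of the bench. Origin: centre of its underside.
- hammer: Bystander: hammer lying at the side of the bench. Origin: on the bench below its handle line.
- bevel: Bystander: bevel square, 120 mm wooden stock with a 170 mm steel blade, lying at the side of the bench. Origin: centre of the stock's underside.
Mind the look-alikes: they are no part of the job. Leave any green or orange look-alike of the offcut alone.

How it is judged:
By the outcome, as a careful person would: the job done as asked, in the order asked, and still so for the second after the job is handed in, with the robot touching nothing.
It also fails if it takes over 35 s, if anything falls off the work surface, if the arm or the gripper's body presses on something with over 40 N, if the wrist force passes 120 N, or if a joint passes its speed limit or range.

## Working session

There is one attempt and no reset: what is moved stays moved. The work goes in short steps, Python scripts to look and compute and a tool call to move; the robot and the scene stay as the last step left them, time stands still between calls to the robot, and variables do not carry over. Pictures are saved under pics/ and viewed, at most 10 in all, crops included, and the job is handed in when it is done.

Besides the shell and the picture viewer there is one more tool, called after "Call:" by a JSON object that holds its "fn" and its "kwargs", one argument or row to a line. apply_moves: Moves the arm, as the interface text tells. Its arguments: {"type":"object","properties":{"plan":{"type":"array"},"jaw":{"type":"number"},"squeeze":{"type":"number"}},"required":["plan"]}

```bash
mkdir -p pics; python3 - <<'E'
from bench import *
import cv2
for n in("top","side"):
    cv2.imwrite(f"pics/{n}0.png",get_image(n)[:,:,::-1]); c=get_calibration(n); print(n,c)
s=read_state(); print(s['clock'],s['position'],s['tcp_rot'],s['finger_gap'])
E
```

```text
top {'intrinsics': array([[434.95050978,   0.        , 255.27722068],
       [  0.        , 434.95050978, 199.73679268],
       [  0.        ,   0.        ,   1.        ]]), 'R': array([[-0.00841039, -0.99996101,  0.0026932 ],
       [-0.99774272,  0.00821223, -0.06664857],
       [ 0.06662386, -0.00324766, -0.99777288]]), 't': array([0.01145014, 0.59020598, 1.39864666])}
side {'intrinsics': array([[430.72205393,   0.        , 256.49458348],
       [  0.        , 430.72205393, 196.92284077],
       [  0.        ,   0.        ,   1.        ]]), 'R': array([[ 0.90137216, -0.43258567, -0.01994686],
       [-0.2395324 , -0.45967733, -0.85517307],
       [ 0.3607665 ,  0.77560711, -0.51795863]]), 't': array([-0.50965436,  0.23352183,  1.11840888])}
0.1 [0.15809896 0.52654802 0.23821896] [[-9.57727796e-01  2.87675349e-01 -6.02339130e-04]
 [ 2.87675855e-01  9.57727231e-01 -1.07394466e-03]
 [ 2.67929182e-04 -1.20182508e-03 -9.99999242e-01]] 0.0881599442614513
```

View pics/top0.png

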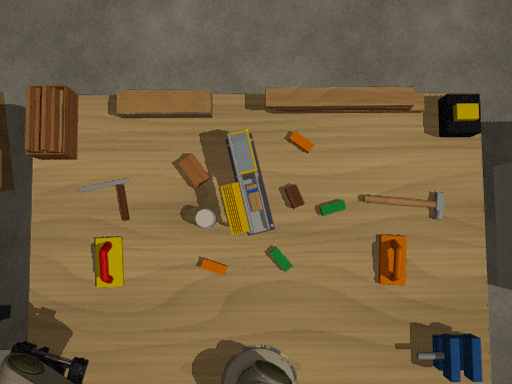

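View pics/side0.png

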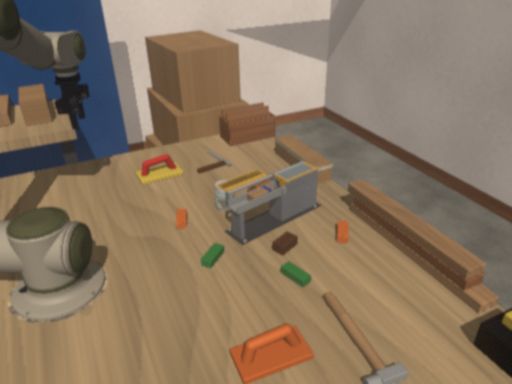

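The top view shows the chute with its box around (243,150), the paddle around (235,210) and the offcut around (255,200). The lane points up and slightly left. I'll enlarge both views.

```bash
python3 - <<'E'
import cv2,numpy as np
a=cv2.imread("pics/top0.png")[120:245,205:285]; b=cv2.imread("pics/side0.png")[150:250,205:330]
A=cv2.resize(a,None,fx=4.8,fy=4.8,interpolation=cv2.INTER_CUBIC);B=cv2.resize(b,None,fx=3.3,fy=3.3,interpolation=cv2.INTER_CUBIC)
o=np.zeros((600,800,3),np.uint8);o[:A.shape[0],:A.shape[1]]=A;o[:B.shape[0],386:386+B.shape[1]]=B
cv2.imwrite("pics/zoom0.png",o)
E
```

```text
(no output)
```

View pics/zoom0.png

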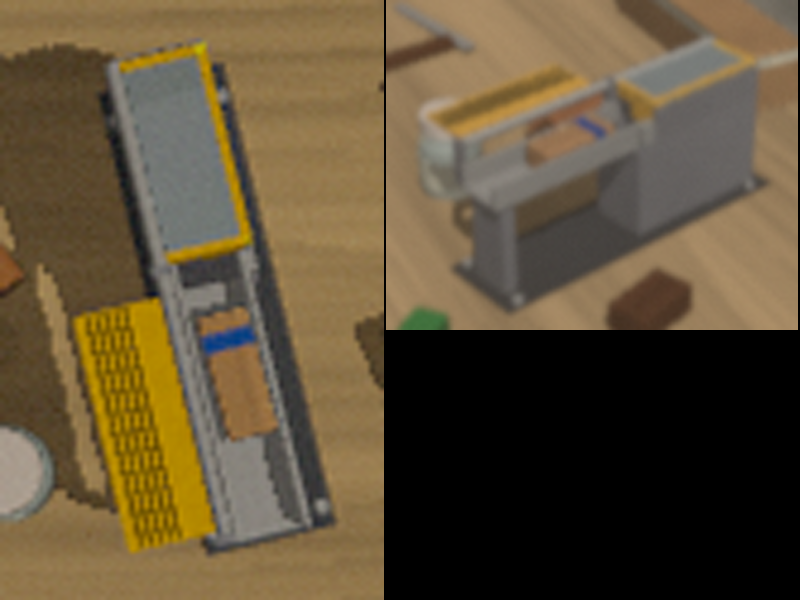

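The zoom shows the paddle, from about (75,315) to (215,535), left of the tube. The offcut lies in the lane from about (225,310) to (250,435), with its blue band at the far end, and the lip is at about (205,250).

```bash
cat > h.py <<'E'
from bench import *
import cv2,numpy as np
def cast(n,uv,z):
    c=get_calibration(n); uv=np.atleast_2d(uv).astype(float)
    d=np.c_[uv,np.ones(len(uv))]@np.linalg.inv(c["intrinsics"]).T@c["R"]
    o=-c["R"].T@c["t"]; return (o+d*((z-o[2])/d[:,2])[:,None])[:,:2]
def proj(n,P):
    c=get_calibration(n); q=np.atleast_2d(P)@c["R"].T+c["t"]; q=q@c["intrinsics"].T; return q[:,:2]/q[:,2:]
def blob(mask,z,n="top"):
    "centre, long axis, size on plane z (world)"
    cs,_=cv2.findContours(mask,cv2.RETR_EXTERNAL,cv2.CHAIN_APPROX_NONE)
    p=cv2.boxPoints(cv2.minAreaRect(max(cs,key=cv2.contourArea)))
    return cast(n,p,z)
E
python3 - <<'E'
from h import *
im=cv2.imread("pics/top0.png"); S=4
roi=cv2.resize(im[120:245,205:285],None,fx=S,fy=S,interpolation=cv2.INTER_CUBIC)
hsv=cv2.cvtColor(roi,cv2.COLOR_BGR2HSV)
toPix=lambda p:(np.asarray(p)+.5)/S-.5+[205,120]
def rect(m,z,name):
    cs,_=cv2.findContours(m,cv2.RETR_EXTERNAL,cv2.CHAIN_APPROX_NONE)
    for c in sorted(cs,key=cv2.contourArea)[-2:]:
        if cv2.contourArea(c)<600: continue
        p=cast("top",toPix(cv2.boxPoints(cv2.minAreaRect(c))),z)
        e=p[1]-p[0],p[2]-p[1]; L=max(e,key=np.linalg.norm); L=L*np.sign(L[0])
        print(name,"c",p.mean(0).round(4),"size",[round(np.linalg.norm(v),4) for v in e],"ang",np.degrees(np.arctan2(L[1],L[0])).round(2))
y=cv2.inRange(hsv,(18,190,70),(32,255,255)); y=cv2.morphologyEx(y,cv2.MORPH_CLOSE,np.ones((13,13)))
rect(y,.140,"yellow")
o=cv2.inRange(hsv,(5,90,110),(17,200,255))|cv2.inRange(hsv,(105,120,60),(130,255,255)); o[:,:110]=0
o=cv2.morphologyEx(cv2.morphologyEx(o,cv2.MORPH_OPEN,np.ones((7,7))),cv2.MORPH_CLOSE,np.ones((9,9)))
o[:180]=0;o[340:]=0;
rect(o,.124,"offcut")
cv2.imwrite("pics/m.png",np.hstack([roi,cv2.cvtColor(y,8),cv2.cvtColor(o,8)])[:600,:800])
E
```

```text
yellow c [0.7274 0.0407] size [np.float64(0.0558), np.float64(0.1338)] ang 13.53
yellow c [0.5584 0.0698] size [np.float64(0.0575), np.float64(0.1531)] ang 13.27
offcut c [0.5978 0.0125] size [np.float64(0.0329), np.float64(0.0667)] ang 15.15
```

View pics/m.png

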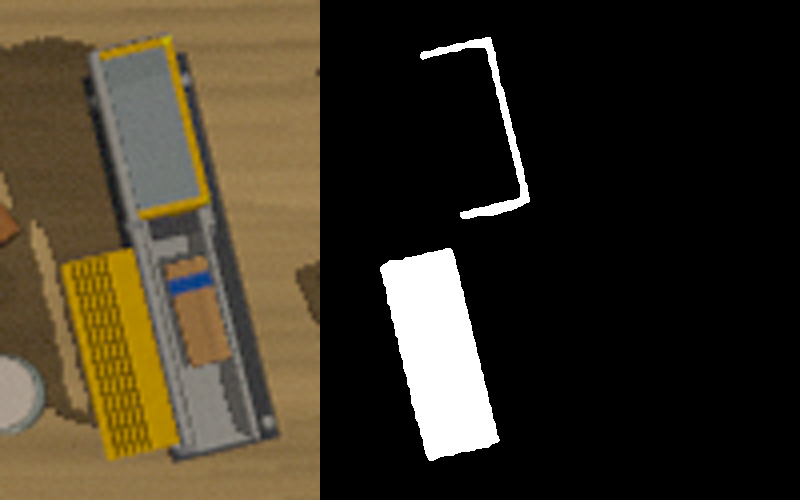

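The mask shows the paddle cleanly, but my crop cut off the offcut's near end. By eye that end is at about (210,361) in the 4x ROI. I'll compute the chute frame and the first move.

```bash
cat >> h.py <<'E'
A=np.radians(13.35); O=np.array([.6648,.0300])
Rc=np.array([[np.cos(A),-np.sin(A)],[np.sin(A),np.cos(A)]])
def tochute(p): return (np.asarray(p)-O)@Rc
def world(p): return O+Rc@np.asarray(p)
def delta(x,y,z):
    s=read_state(); R=np.array(s["tcp_rot"]); p=np.array(s["position"])
    d=R.T@(np.r_[world([x,y]),z]-p); cx=R[:2,1]
    want=A+np.pi/2; tw=-np.degrees(want-np.arctan2(cx[1],cx[0]))
    print("t",round(s["clock"],2),"chute",(tochute(p[:2])*1e3).round(1),"z",p[2].round(4),"gap",round(s["finger_gap"],4),"F",np.round(s["force"],1),"delta mm",(d*1e3).round(1),"twist",round(tw,2))
E
python3 - <<'E'
from h import *
f=lambda p:(np.asarray(p)+.5)/4-.5+[205,120]
for n,p,z in(("near",(210,361),.124),("far",(186,259),.124),("jar",(5,395),.085),("lipedge",(172,213),.14)): print(n,(tochute(cast("top",f(p),z))*1e3).round(1))
delta(-.150,.036,.20)
E
```

```text
near [[-115.7   -1.8]]
far [[-36.4  -2.6]]
jar [[-101.8  158.2]]
lipedge [[-1.9 -0.4]]
t 0.1 chute [-378.4  600.1] z 0.2382 gap 0.0882 F [-0.6 -0.3 -0.1] delta mm [-480.3 -373.7   38.5] twist -30.07
```

Call:
{"fn": "apply_moves", "kwargs": {
  "plan": [
    [-0.48,-0.374,0,-30],
    [-0.48,-0.374,0,-30],
    [-0.48,-0.374,0,-30],
    [-0.48,-0.374,0,-30],
    [-0.48,-0.374,0,-30]
  ],
  "jaw": 61.4
}}

```text
clock: 0.52
position: [0.2693, 0.3704, 0.2386]
tcp_rot: [[-0.972, -0.236, -0.0], [-0.236, 0.972, -0.0], [0.0, -0.0, -1.0]]
force: [1.4, 0.5, -0.1]
finger_gap: 0.0569
grasp_force: 0.0
```

```bash
python3 -c "
from h import *
delta(-.150,.036,.20)"
```

```text
t 0.52 chute [-306.2  422.5] z 0.2386 gap 0.0569 F [ 1.4  0.5 -0.1] delta mm [-154.1 -387.3   38.6] twist 0.31
```

Call:
{"fn": "apply_moves", "kwargs": {
  "plan": [
    [-0.15,-0.38,0,0],
    [-0.15,-0.38,0,0],
    [-0.15,-0.38,0,0],
    [-0.15,-0.38,0,0],
    [-0.15,-0.38,0,0]
  ]
}}

```text
clock: 0.93
position: [0.3886, 0.1987, 0.2388]
tcp_rot: [[-0.973, -0.23, -0.0], [-0.23, 0.973, 0.0], [0.0, 0.0, -1.0]]
force: [1.2, 0.7, 0.9]
finger_gap: 0.0541
grasp_force: 0.0
```

Call:
{"fn": "apply_moves", "kwargs": {
  "plan": [
    [-0.075,-0.18,0,0],
    [-0.075,-0.18,0,0],
    [-0.075,-0.18,0,0],
    [-0.075,-0.18,0,0],
    [-0.075,-0.18,0,0]
  ]
}}

```text
clock: 1.35
position: [0.5038, 0.0396, 0.2384]
tcp_rot: [[-0.974, -0.228, -0.0], [-0.228, 0.974, -0.0], [0.0, -0.0, -1.0]]
force: [-0.1, -0.9, -0.1]
finger_gap: 0.054
grasp_force: 0.0
```

```bash
python3 -c "
from h import *
delta(-.150,.036,.20)"
```

```text
t 1.35 chute [-154.4   46.5] z 0.2384 gap 0.054 F [-0.1 -0.9 -0.1] delta mm [ -4.4 -10.5  38.4] twist -0.18
```

Call:
{"fn": "apply_moves", "kwargs": {
  "plan": [
    [-0.004,-0.0105,0.02,-0.2],
    [-0.004,-0.0105,0.05,-0.2],
    [-0.004,-0.0105,0.08,-0.2],
    [-0.004,-0.0105,0.08,-0.2],
    [-0.004,-0.0105,0.08,-0.2]
  ]
}}

```text
clock: 1.77
position: [0.5083, 0.0334, 0.1584]
tcp_rot: [[-0.972, -0.233, -0.003], [-0.233, 0.972, 0.0], [0.003, 0.001, -1.0]]
force: [-0.8, -0.3, -0.2]
finger_gap: 0.0541
grasp_force: 0.0
```

```bash
python3 - <<'E'
from h import *
delta(-.150,.036,.11)
a=get_image("top")[120:260,200:300,::-1]; b=get_image("side")[130:250,195:325,::-1]
A_=cv2.resize(a,None,fx=4,fy=4,interpolation=2);B=cv2.resize(b,None,fx=3,fy=3,interpolation=2)
o=np.zeros((560,800,3),np.uint8);o[:A_.shape[0],:400]=A_;o[:B.shape[0],405:405+B.shape[1]]=B
cv2.imwrite("pics/z1.png",o)
E
```

```text
t 1.77 chute [-151.5   39.4] z 0.1584 gap 0.0541 F [-0.8 -0.3 -0.2] delta mm [-1.6 -3.5 48.4] twist 0.13
```

View pics/z1.png

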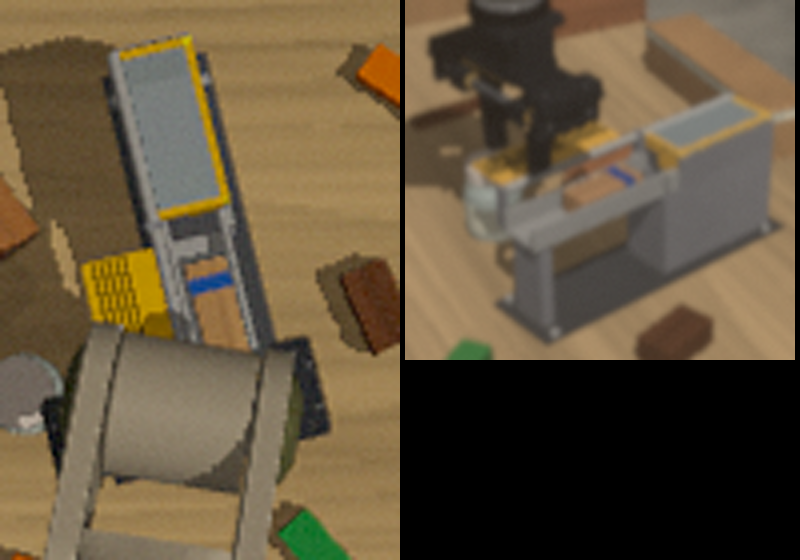

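In the side view one finger is over the paddle and the other, at about (540,170), is over the lane behind the offcut. Nothing else is touched, so I'll press down.

Call:
{"fn": "apply_moves", "kwargs": {
  "plan": [
    [-0.001,-0.003,0.01,0],
    [-0.001,-0.003,0.02,0],
    [-0.001,-0.003,0.03,0],
    [-0.001,-0.003,0.03,0],
    [-0.001,-0.003,0.03,0]
  ]
}}

```text
clock: 2.28
position: [0.5108, 0.0307, 0.1296]
tcp_rot: [[-0.972, -0.233, 0.001], [-0.233, 0.972, 0.0], [-0.001, -0.0, -1.0]]
force: [-0.2, 1.5, 2.7]
finger_gap: 0.0541
grasp_force: 1.5
```

```bash
python3 -c "
from h import *
delta(-.150,.036,.11)"
```

```text
t 2.28 chute [-149.7   36.3] z 0.1296 gap 0.0541 F [-0.2  1.5  2.7] delta mm [ 0.4 -0.3 19.6] twist 0.13
```

Upward force of about 2.7 N means the paddle is being pressed. I'll continue to z 0.110.

Call:
{"fn": "apply_moves", "kwargs": {
  "plan": [
    [0,0,0.008,0],
    [0,0,0.015,0],
    [0,0,0.02,0],
    [0,0,0.02,0],
    [0,0,0.02,0]
  ]
}}

```text
clock: 2.7
position: [0.5103, 0.031, 0.1089]
tcp_rot: [[-0.972, -0.233, -0.0], [-0.233, 0.972, 0.001], [0.0, 0.001, -1.0]]
force: [1.1, 2.4, 2.2]
finger_gap: 0.0541
grasp_force: 1.8
```

```bash
python3 - <<'E'
from h import *
delta(-.050,.036,.11)
a=get_image("top")[120:260,200:300,::-1]; b=get_image("side")[130:250,195:325,::-1]
A_=cv2.resize(a,None,fx=4,fy=4,interpolation=2);B=cv2.resize(b,None,fx=3,fy=3,interpolation=2)
o=np.zeros((560,800,3),np.uint8);o[:A_.shape[0],:400]=A_;o[:B.shape[0],405:405+B.shape[1]]=B
cv2.imwrite("pics/z2.png",o)
E
```

```text
t 2.7 chute [-150.1   36.6] z 0.1089 gap 0.0541 F [1.1 2.4 2.2] delta mm [-100.1   -0.8   -1.2] twist 0.13
```

View pics/z2.png

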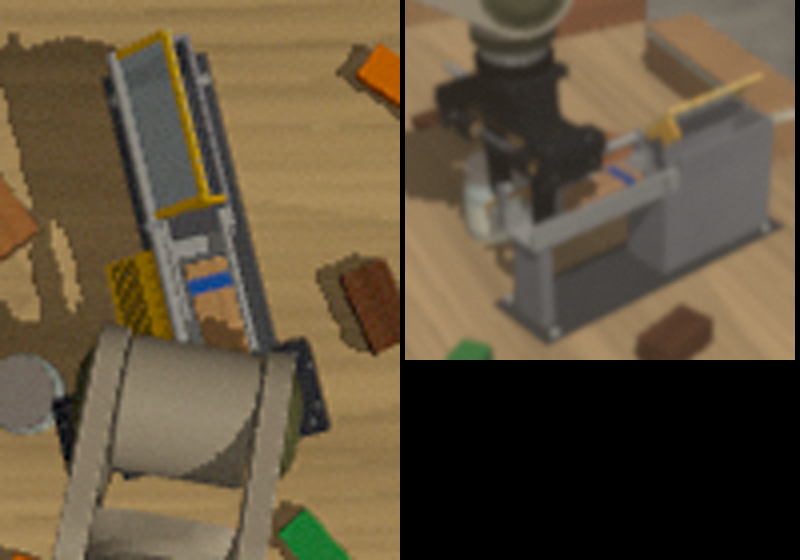

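The flap stands open, with the lip raised at about (665,130) in the side crop, and the other finger is in the lane behind the offcut. Next I push forward, which is tool −x.

Call:
{"fn": "apply_moves", "kwargs": {
  "plan": [
    [-0.01,0,0,0],
    [-0.02,0,0,0],
    [-0.028,0,0,0],
    [-0.034,0,0,0],
    [-0.04,0,0,0]
  ]
}}

```text
clock: 3.22
position: [0.5492, 0.0402, 0.1088]
tcp_rot: [[-0.972, -0.233, -0.001], [-0.233, 0.972, 0.0], [0.001, 0.0, -1.0]]
force: [-3.2, 1.8, 2.0]
finger_gap: 0.0541
grasp_force: 2.0
```

Call:
{"fn": "apply_moves", "kwargs": {
  "plan": [
    [-0.006,0,0,0],
    [-0.012,0,0,0],
    [-0.018,0,0,0],
    [-0.024,0,0,0],
    [-0.03,0,0,0]
  ]
}}

```text
clock: 3.63
position: [0.579, 0.0471, 0.1088]
tcp_rot: [[-0.972, -0.233, -0.0], [-0.233, 0.972, 0.0], [0.0, 0.0, -1.0]]
force: [-3.6, 1.4, 2.2]
finger_gap: 0.0543
grasp_force: 1.9
```

```bash
python3 - <<'E'
from h import *
delta(-.055,.036,.11)
a=get_image("top")[120:260,200:300,::-1]; b=get_image("side")[130:250,195:325,::-1]
A_=cv2.resize(a,None,fx=4,fy=4,interpolation=2);B=cv2.resize(b,None,fx=3,fy=3,interpolation=2)
o=np.zeros((560,800,3),np.uint8);o[:A_.shape[0],:400]=A_;o[:B.shape[0],405:405+B.shape[1]]=B
cv2.imwrite("pics/z3.png",o)
E
```

```text
t 3.63 chute [-79.5  36.4] z 0.1088 gap 0.0543 F [-3.6  1.4  2.2] delta mm [-24.5  -0.5  -1.2] twist 0.13
```

View pics/z3.png

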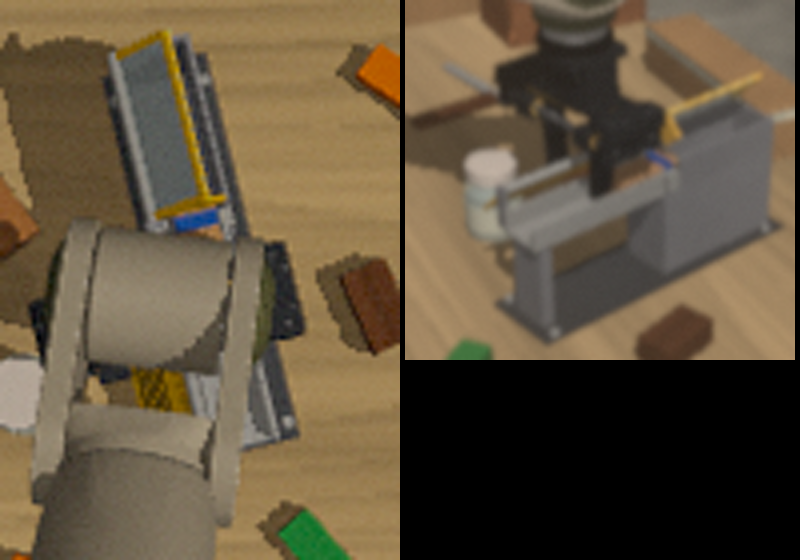

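The offcut's nose, with the blue band at about (655,160) in the side crop, is passing under the raised lip. I'll keep pushing.

Call:
{"fn": "apply_moves", "kwargs": {
  "plan": [
    [-0.006,0,0,0],
    [-0.012,0,0,0],
    [-0.018,0,0,0],
    [-0.022,0,0,0],
    [-0.025,0,0,0]
  ]
}}

```text
clock: 4.15
position: [0.6033, 0.0529, 0.1088]
tcp_rot: [[-0.972, -0.233, -0.0], [-0.233, 0.972, -0.0], [0.0, -0.0, -1.0]]
force: [-3.9, 1.8, 3.7]
finger_gap: 0.0541
grasp_force: 2.1
```

Call:
{"fn": "apply_moves", "kwargs": {
  "plan": [
    [0,0,0,0],
    [0,0,0,0],
    [0,0,0,0]
  ]
}}

```text
clock: 4.4
position: [0.6033, 0.0529, 0.109]
tcp_rot: [[-0.972, -0.233, 0.002], [-0.233, 0.972, 0.0], [-0.002, -0.0, -1.0]]
force: [-0.1, 2.9, 2.4]
finger_gap: 0.0543
grasp_force: 1.8
```

```bash
python3 - <<'E'
from h import *
delta(-.050,.036,.11)
a=get_image("top")[120:260,200:300,::-1]; b=get_image("side")[130:250,195:325,::-1]
A_=cv2.resize(a,None,fx=4,fy=4,interpolation=2);B=cv2.resize(b,None,fx=3,fy=3,interpolation=2)
o=np.zeros((560,800,3),np.uint8);o[:A_.shape[0],:400]=A_;o[:B.shape[0],405:405+B.shape[1]]=B
cv2.imwrite("pics/z4.png",o)
E
```

```text
t 4.4 chute [-54.6  36.5] z 0.109 gap 0.0543 F [-0.1  2.9  2.4] delta mm [-4.6 -0.5 -1. ] twist 0.12
```

View pics/z4.png

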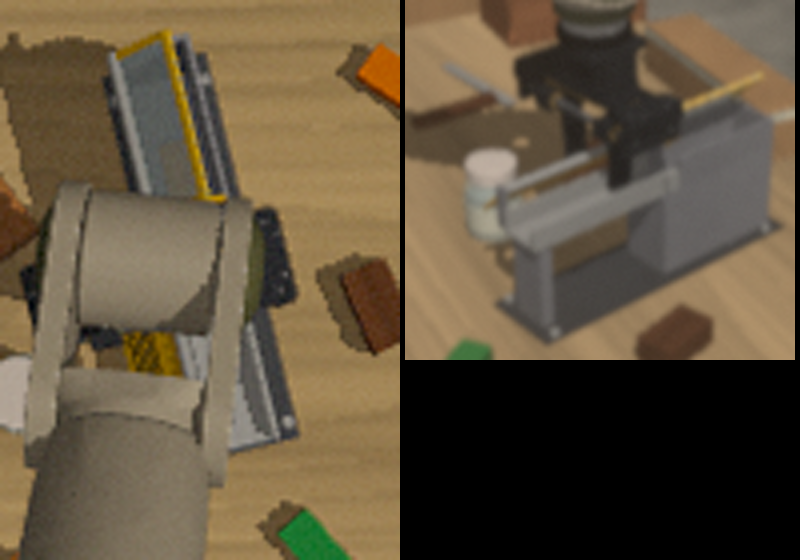

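The offcut is gone from the lane, the push force has vanished, and a brownish shape shows through the clear cover at about (180,150). I'll back off along the lane with the paddle still held and check.

Call:
{"fn": "apply_moves", "kwargs": {
  "plan": [
    [0.015,0,0,0],
    [0.035,0,0,0],
    [0.055,0,0,0],
    [0.075,0,0,0],
    [0.085,0,0,0]
  ]
}}

```text
clock: 4.92
position: [0.5189, 0.0327, 0.1092]
tcp_rot: [[-0.973, -0.233, 0.001], [-0.233, 0.973, -0.0], [-0.001, -0.0, -1.0]]
force: [2.8, 3.0, 2.6]
finger_gap: 0.0542
grasp_force: 1.8
```

```bash
python3 - <<'E'
from h import *
delta(-.140,.036,.11)
a=get_image("top")[120:260,200:300,::-1]; b=get_image("side")[130:250,195:325,::-1]
A_=cv2.resize(a,None,fx=4,fy=4,interpolation=2);B=cv2.resize(b,None,fx=3,fy=3,interpolation=2)
o=np.zeros((560,800,3),np.uint8);o[:A_.shape[0],:400]=A_;o[:B.shape[0],405:405+B.shape[1]]=B
cv2.imwrite("pics/z5.png",o)
E
```

```text
t 4.92 chute [-141.3   36.3] z 0.1092 gap 0.0542 F [2.8 3.  2.6] delta mm [-1.3 -0.3 -0.8] twist 0.1
```

View pics/z5.png

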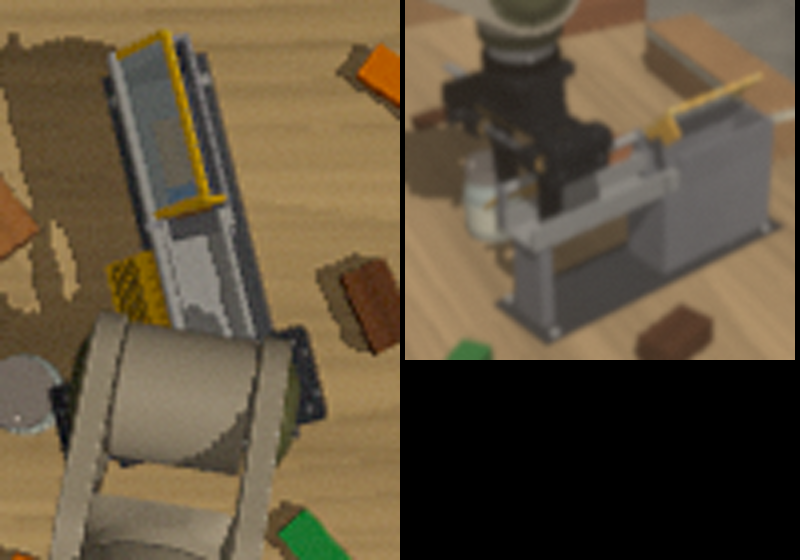

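The lane is empty. The offcut, wood with its blue band at about (175,170), lies in the box under the clear cover. I'll rise straight up to let the flap shut.

Call:
{"fn": "apply_moves", "kwargs": {
  "plan": [
    [0,0,-0.01,0],
    [0,0,-0.022,0],
    [0,0,-0.04,0],
    [0,0,-0.075,0],
    [0,0,-0.11,0]
  ]
}}

```text
clock: 5.43
position: [0.5203, 0.0326, 0.2194]
tcp_rot: [[-0.972, -0.233, -0.002], [-0.233, 0.972, -0.001], [0.002, -0.0, -1.0]]
force: [0.9, -0.4, -0.4]
finger_gap: 0.0541
grasp_force: 0.0
```

Call:
{"fn": "apply_moves", "kwargs": {
  "plan": [
    [0.04,0,-0.03,0],
    [0.08,0,-0.03,0],
    [0.1,0,-0.03,0],
    [0.1,0,-0.03,0],
    [0.1,0,-0.03,0]
  ]
}}

```text
clock: 5.85
position: [0.423, 0.0091, 0.2494]
tcp_rot: [[-0.973, -0.232, 0.001], [-0.232, 0.973, -0.001], [-0.001, -0.001, -1.0]]
force: [-0.1, 0.3, 0.7]
finger_gap: 0.0542
grasp_force: 0.0
```

```bash
python3 - <<'E'
from h import *
delta(-.140,.036,.11)
a=get_image("top")[120:260,200:300,::-1]; b=get_image("side")[130:250,195:325,::-1]
A_=cv2.resize(a,None,fx=4,fy=4,interpolation=2);B=cv2.resize(b,None,fx=3,fy=3,interpolation=2)
o=np.zeros((560,800,3),np.uint8);o[:A_.shape[0],:400]=A_;o[:B.shape[0],405:405+B.shape[1]]=B
cv2.imwrite("pics/z6.png",o)
E
```

```text
t 5.85 chute [-240.1   35.5] z 0.2494 gap 0.0542 F [-0.1  0.3  0.7] delta mm [-99.9   0.6 139.5] twist 0.07
```

View pics/z6.png

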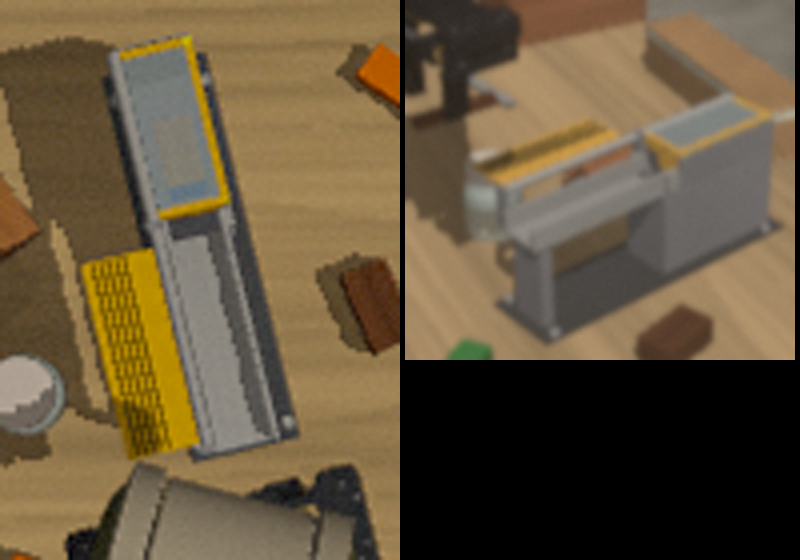

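The flap is shut and level, the lane is empty, the offcut is in the box at about (180,150), and the arm is clear.

```bash
python3 -c "
from bench import *
print(job_done())"
```

```text
the job is handed in; nothing more can be done
None
```

The offcut with the blue band is in the chute's box, the flap has sprung shut, the arm is clear with nothing else touched, and the job was handed in at about 6 s on the robot's clock.

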